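Clamp the photomask: swing the strap over, press the cam lever down

ROBOT

A 6-joint arm with a two-finger parallel gripper is mounted at the origin on the work surface. World frame = base frame: x ahead of the robot, y to its left, z up, the work surface at z = 0. Lengths are in mm, angles in rad, forces in N, time in s.
With the tool pointing down it reaches from about 275 to 1000 mm from the base axis. Payload 8.4 kg.
Tool frame: the origin (TCP) lies at the centre of the arm's flange, where the gripper is bolted on; the fingertips stand 173 mm ahead of it and the grasp point (between the pads) lies 155 mm ahead of it; z points along the fingers, y is the direction in which the jaws open and shut (so a half turn about z gives the same grasp; the last joint's range is limited). The gripper opens to 85 mm and grips with 20 to 120 N. Pads are 22 mm wide; open, the fingers measure 114 mm over their backs; the gripper's body (76 mm by 85 mm) begins 54 mm behind the grasp point. The pads swing forward as they close: fully open they stand 13 mm farther back than shut.
Start: joints at [-1.11, 0.353, 1.633, -0, 1.155, -0.002], TCP at [279.034, -559.258, 404.681] pointing down, gripper open.
Joint ranges: [-2.63, 2.63], [-0.92, 2.1], [0.06, 2.66], [-1.3, 4.44], [0, 2.69], [-3.02, 3.02]. Speed limits (rad/s): [2.22, 2.22, 2.79, 3.14, 3.14, 3.14].

INTERFACE

Orientations are given as [roll, pitch, yaw] about the fixed x, y, z axes, in that order (R = Rz(yaw) Ry(pitch) Rx(roll)).
In Python, from rig import sense, grab_frame, camera_model, sign_off gives the robot as it stands. The module is installed in compiled form; this text tells all that it offers.
- The arm moves only by the tool step_arm, never from a script. Its argument "commands" is a list of rows, each a list of 3 entries, a list of its own where there are three numbers: the shift along the tool's x, y, z in mm, then the turn about the tool's z in rad, then the opening, from 0 (shut) to 1 (fully open). A call has 1 to 20 rows; each row shifts and turns the pose as measured when the row begins, along the tool's axes as they then stand; what a row does not reach is not made up. A row lasts 1/8 s, in which the tool goes at most 62.5 mm and 10.7 degrees, less where a joint would pass 70% of its speed; a pose out of reach is approached as far as the arm can. A call with a gripper value outside its range is refused whole. The fingers move at their own pace and stop on an object; "force" is the grip in N (left out, the last holds). Time passes only in rows, so rows that do not move let the fingers close. It gives the time, the measured TCP pose, the force and the opening at its end, in the units of the state.
- sense(): the state, without advancing time (a new reading comes with each control period).
- grab_frame(name): name is "scene" or "side" or "wrist"; returns the picture (400x640x3 uint8, blue, green, red); there is no depth.
- camera_model(name): a dict with "fx", "fy", "cx", "cy" (pixels), "dist" ([k1, k2, p1, p2, k3] as OpenCV has them; the pictures are not rectified), "R" (3x3) and "t" (3): a world point X has camera coordinates R X + t. Camera axes: x right, y down, z forward; pixel columns grow to the right and rows downward; lengths in mm; the calibration is good to about 2 mm. A picture is of the moment at which its call begins: read the wrist's pose just before it. camera_model takes no time and is no camera call; for the wrist camera it gives the pose at the moment of the call.
- sign_off(): hands the job in, once; it reports no verdict.
The state is a dict: "clock": time; "qpos": joint angles; "qvel": joint speeds; "joint_efforts": joint torques, N m; "eef_pos": TCP position; "tcp_rot": TCP orientation; "contact_force": force on the tool from outside, world axes, zero at the start; "wrist_torque": the same for the moment, N m; "opening": opening from 0.0 (shut) to 1.0 (fully open).
Only numpy, scipy, OpenCV 4.12 (cv2) and the standard library are available. Lean on these libraries where they do the work, as an engineer would, in place of code of your own. Each camera call takes 0.05 s, during which the arm holds its last target. There are 200 camera calls.

TASK

Clamp the glass photomask in its fixture: with the fingers, push the swing strap round over the mask until it meets its stop, and only then press the cam lever on top of it all the way down. Nothing is to be lifted; do not touch the glass, leave the things standing around where they are, and finish with the robot clear of everything.

Things in the scene. Friction and masses are not known exactly. Their poses are not given: they have to be found in the camera images.
- fixture: mask fixture fixed to the table: black base block 140 mm (x) by 250 mm (y, -115 to +135), 30 mm tall; origin on the table, z up. Square chuck (116 mm, top 36 mm high, centre y = -36 mm) with locating pins up to 41.5 mm; steel pivot post at x = 0, y = +105 mm; a 10 mm thick stop pin, top 68 mm high, at x = +14.5, y = +60 mm, where the strap stops
- pivot (a point): point on the vertical axis of the strap's post (fixture x = 0, y = +105 mm), at mid thickness of the strap, 69 mm above the table; its axes are the fixture's. The lever's level pivot lies 20 mm above it, between two cheeks 26 mm wide over all, up to 99 mm above the table
- strap (a joint): angle of the clamp strap about its post, rad. 0 = over the mask at its stop, strap pointing along the fixture's -y; growing = swung away, clockwise seen from above: at 1.57 it points along the fixture's -x; end of travel 1.9. To close it, push it counter-clockwise. It swings level, stays where it is left and needs 2 to 3 N at strap_mark
- strap_mark (a point): point on the strap's centre line 85 mm from the post's axis, 69 mm above the table; moves with it, its y axis points to the post. The strap is an aluminium bar 18 mm wide, 14 mm thick (62 to 76 mm above the table), reaching 120 mm from the axis. 105 mm from the axis a white foot 14 mm wide hangs below it on an 8 mm rod, down to 42 mm above the table; at the mark the space below is free
- lever (a joint): angle of the cam lever, rad. 0 = fully down: level, pointing along the strap's line but away from its free end, to the other side of the post; growing = raised, 1.57 would be upright, end of travel 1.5. It rides on the strap and turns with it. It stays where it is left and needs 3 to 4 N at its end. Going down it lowers the white foot about 3 mm onto the mask
- lever_end (a point): point on the middle of the lever handle's upper face (upper when the lever is down), 70 mm from the lever's pivot; moves with it. The lever is 85 mm long from its pivot; its last 34 mm are a black handle 20 mm wide, 10 mm thick
- mask: loose amber glass photomask 102 x 102 x 3 mm with a metal pattern, lying on the chuck; origin under its centre, underside 36 mm above the table, fixture x = 0, y = -36 mm. Must not be touched by the robot.
- spare_foot: bystander: brass pin standing upright on the base block's far left part, 12 mm thick with a 16 mm head, 30 mm tall; origin under its centre
- driver: bystander: grey-handled screwdriver 160 mm long lying on the table to the right of the fixture; origin under its middle
- loupe: bystander: black magnifier, a waisted cylinder 42 mm wide, 36 mm tall, on the table beyond the fixture; origin under its centre
- bottle: bystander: amber bottle 60 mm wide, 120 mm tall, on the table; origin under its centre
- dish: bystander: white shallow dish 100 mm wide, 18 mm tall, on the table; origin under its centre
- wafer_box: bystander: white flat box 120 x 120 x 35 mm on the table; origin under its centre
- beaker: bystander: white open cup 64 mm wide, 70 mm tall, on the table; origin under its centre
Not all that is in view belongs to the job. There is more than one size of the mask; the job needs the largest.

How it is judged:
By the outcome, as a careful person would: the job done as asked, in the order asked, and still so for the second after the job is handed in, with the robot touching nothing.
It also fails if it takes over 48 s, if anything falls off the work surface, if the arm or the gripper's body presses on something with over 40 N, if the wrist force passes 120 N, or if a joint passes its speed limit or range.

## Working session

There is one attempt and no reset: what is moved stays moved. The work goes in short steps, Python scripts to look and compute and a tool call to move; the robot and the scene stay as the last step left them, time stands still between calls to the robot, and variables do not carry over. Pictures are saved under pics/ and viewed, about 8 in all and at most 12, crops included, and the job is handed in when it is done.

Besides the shell and the picture viewer there is one more tool, called after "Call:" by a JSON object that holds its "name" and its "arguments". step_arm: Moves the arm, as the interface text tells. Its arguments: {"type":"object","properties":{"commands":{"type":"array","items":{"type":"array"}},"force":{"type":"number"}},"required":["commands"]}

```bash
mkdir -p pics; ls
python3 - <<'E'
from rig import *
import cv2,numpy as np
s=sense();print(s)
for n in["scene","side"]:
    cv2.imwrite(f"pics/{n}0.png",grab_frame(n))
    m=camera_model(n);print(n,m)
E
```

```text
pics
{'clock': 0.0, 'qpos': array([-1.11038433e+00,  3.53655455e-01,  1.63413083e+00, -3.89084457e-05,
        1.15522515e+00, -2.41708102e-03]), 'qvel': array([-5.25818157e-04,  5.40896419e-04, -1.58979849e-03,  1.90281444e-05,
        1.49653367e-03,  6.57314793e-04]), 'joint_efforts': array([-5.04972428e-03, -6.05261636e+01, -3.42075098e+01, -1.94483837e-04,
        9.32304858e-03,  1.83598792e-05]), 'eef_pos': array([ 278.93044833, -559.04046262,  403.95837102]), 'tcp_rot': array([-3.14017379e+00,  3.21450585e-05,  4.62844829e-01]), 'contact_force': array([-0.07260708, -0.17247206,  0.7914114 ]), 'wrist_torque': array([0.05024168, 0.03750328, 0.02024737]), 'opening': 0.9973951504604422}
scene {'fx': 437.3900774620343, 'fy': 437.3900774620343, 'cx': 318.86355013725165, 'cy': 198.40337578390216, 'dist': array([-0.03816761,  0.        ,  0.        ,  0.        ,  0.        ]), 'R': array([[-0.81942757,  0.57304744, -0.01245314],
       [ 0.38007009,  0.52696056, -0.76017057],
       [-0.42905148, -0.62763779, -0.64960421]]), 't': array([ 463.26296476, -123.67878429, 1431.97251213])}
side {'fx': 458.35563030053095, 'fy': 458.35563030053095, 'cx': 316.79160852920205, 'cy': 192.15217829234282, 'dist': array([-0.03113,  0.     ,  0.     ,  0.     ,  0.     ]), 'R': array([[-0.77278129, -0.63459308, -0.01003549],
       [-0.35542997,  0.4458197 , -0.8215317 ],
       [ 0.52581234, -0.63129741, -0.57007452]]), 't': array([407.0176431 , 280.18209649, 837.83109184])}
```

View pics/scene0.png

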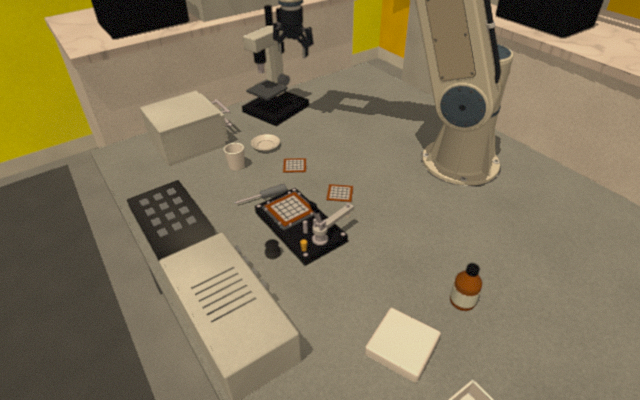

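View pics/side0.png

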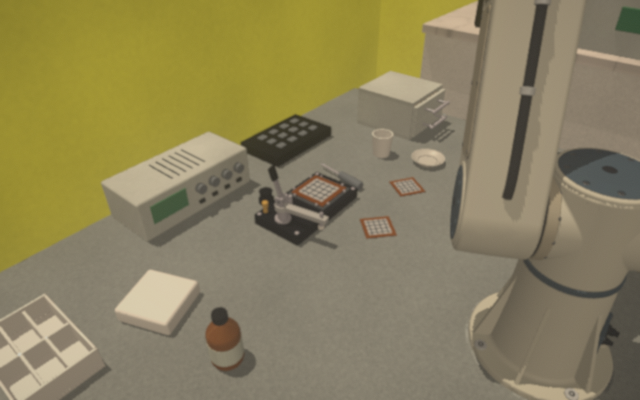

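Scene: fixture around (300,225), with the mask at (290,208) and the post at (320,235). Side: mask at (320,190), post at (283,212), lever end near (273,173). I'll enlarge both for exact points.

```bash
cat > h.py <<'E'
import cv2,numpy as np
from rig import *
def ray(m,uv):
    K=np.array([[m["fx"],0,m["cx"]],[0,m["fy"],m["cy"]],[0,0,1]])
    p=cv2.undistortPoints(np.array([[uv]],float),K,m["dist"])[0,0]
    return -m["R"].T@m["t"], m["R"].T@np.r_[p,1]
def onz(m,uv,z):
    c,d=ray(m,uv); return c+d*(z-c[2])/d[2]
def tri(m1,a,m2,b):
    c1,d1=ray(m1,a);c2,d2=ray(m2,b)
    s=np.linalg.lstsq(np.c_[d1,-d2],c2-c1,rcond=None)[0]
    p,q=c1+s[0]*d1,c2+s[1]*d2
    return (p+q)/2,np.linalg.norm(p-q)
def proj(m,X):
    K=np.array([[m["fx"],0,m["cx"]],[0,m["fy"],m["cy"]],[0,0,1]])
    return cv2.projectPoints(np.array(X,float).reshape(-1,3),cv2.Rodrigues(m["R"])[0],m["t"],K,m["dist"])[0][:,0]
E
python3 - <<'E'
from h import *
a=cv2.imread("pics/scene0.png")[175:270,235:365]
b=cv2.imread("pics/side0.png")[155:250,245:375]
f=lambda i:cv2.resize(i,None,fx=6,fy=6,interpolation=cv2.INTER_CUBIC)[:,:780]
A=f(a);B=f(b)
for I,(u,v) in((A,(235,175)),(B,(245,155))):
    for k in range(0,130,10):
        cv2.putText(I,str(u+k),(k*6,8),0,.3,(0,255,0));cv2.line(I,(k*6,8),(k*6,14),(0,255,0))
    for k in range(0,95,10):
        cv2.putText(I,str(v+k),(0,k*6+3),0,.3,(0,255,0));cv2.line(I,(20,k*6),(26,k*6),(0,255,0))
cv2.imwrite("pics/a.png",A);cv2.imwrite("pics/b.png",B)
m,n=camera_model("scene"),camera_model("side")
print(onz(m,(290,208),39),onz(n,(320,189),39))
E
```

```text
[598.62505432 -90.54747228  39.        ] [596.82330321 -99.16832205  39.        ]
```

View pics/a.png

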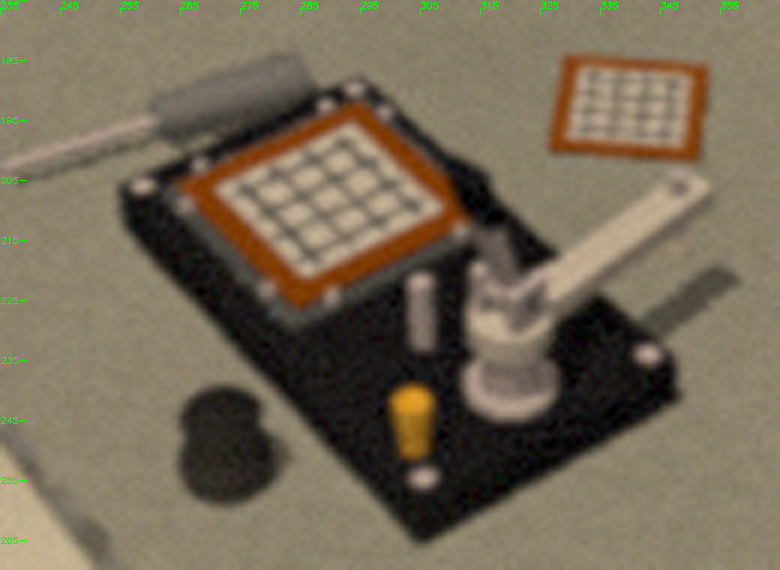

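View pics/b.png

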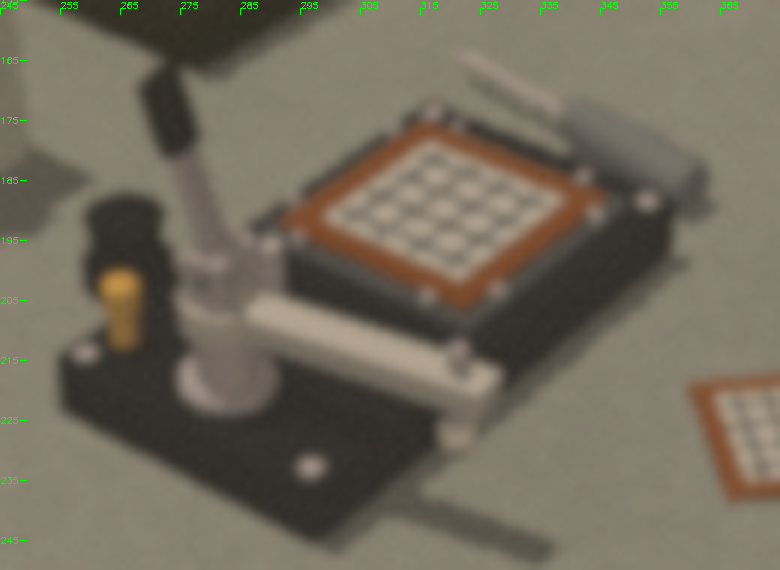

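Run:
```python
from h import *
m,n=camera_model("scene"),camera_model("side")
A=lambda x,y:(235+x/6-.4,175+y/6-.4)
B=lambda x,y:(245+x/6-.4,155+y/6-.4)
S=[((143,185),(432,112)),((354,89),(648,200)),((649,354),(311,466)),((424,477),(86,353))]
W=[]
for a,b in S:
    p,e=tri(m,A(*a),n,B(*b));q1=onz(m,A(*a),31);q2=onz(n,B(*b),31);W.append((q1+q2)/2);print(p.round(1),e.round(1),q1.round(1),q2.round(1))
W=np.array(W)
print("screw c",W.mean(0))
mc=[((356,103),(432,122)),((183,186),(283,219)),((303,306),(465,308)),((470,215),(606,196))]
for k in range(4):
    print(onz(m,A(*mc[k][0]),39).round(1))
    print('  side',onz(n,B(*mc[k][1]),39).round(1))
print('mask c',np.mean([onz(m,A(*k[0]),39) for k in mc],0),np.mean([onz(n,B(*k[1]),39) for k in mc],0))
d=(W[2]+W[3]-W[0]-W[1])/2; print("y axis",d,np.degrees(np.arctan2(d[1],d[0])))
d=W[1]-W[0]+W[2]-W[3];print("x axis",d/2,np.degrees(np.arctan2(d[1],d[0])))
print("strap bolt",tri(m,A(680,182),n,B(460,355)))
print("handle tip",tri(m,A(478,178),n,B(160,75)), "strap end", tri(m,A(700,185),n,B(490,372)))
print("foot top",onz(m,A(412,400),60),onz(n,B(120,282),60), "loupe",onz(m,A(220,405),36),onz(n,B(123,210),36))
```

```text
[ 660.  -161.3   30.6] 1.9 [ 660.6 -159.5   31. ] [ 660.3 -162.3   31. ]
[ 540.5 -165.2   29.5] 2.9 [ 542.2 -161.5   31. ] [ 540.1 -165.7   31. ]
[534.8  65.   30.5] 2.7 [535.8  67.1  31. ] [535.   63.6  31. ]
[654.4  68.1  30.4] 2.0 [655.   69.8  31. ] [654.4  67.3  31. ]
screw c [597.92552869 -47.64462664  31.        ]
[ 552.1 -143.5   39. ]
  side [ 646.8 -146.1   39. ]
[ 649.6 -139.6   39. ]
  side [647.9 -46.2  39. ]
[646.3 -39.   39. ]
  side [546.1 -44.9  39. ]
[552.9 -45.3  39. ]
  side [ 549.6 -147.1   39. ]
mask c [600.19933142 -91.82839427  39.        ] [597.59460004 -96.06801053  39.        ]
y axis [-5.75085484e+00  2.29224689e+02  2.84217094e-14] 91.43715149750946
x axis [-1.19269922e+02 -2.92331999e+00  2.84217094e-14] -178.59595473632638
strap bolt (array([491.17485719,  27.76919673,  82.13702511]), np.float64(4.2728691743741765))
handle tip (array([615.2140983 ,  53.87478316, 168.77828375]), np.float64(7.4806176176973675)) strap end (array([479.6014704 ,  26.15360622,  76.15378013]), np.float64(8.956997013003134))
foot top [649.25082365  54.0120922   60.        ] [648.43592903  50.53165966  60.        ] loupe [705.15153738 -10.80681822  36.        ] [710.08146773 -10.97706911  36.        ]
```

Scene and side agree on the fixture: yaw about 1.4°, post at about (595.5, 47.4). The strap is at about 1.42 rad and the lever at about 1.3 rad. I'll turn the tool so its x axis lies along fixture y and shut the fingers. I also need to check where the microscope stands before crossing.

Call:
{"name": "step_arm", "arguments": {"commands": [[[0, 0, 0], -0.162, 0], [[0, 0, 0], -0.162, 0], [[0, 0, 0], -0.162, 0], [[0, 0, 0], -0.162, 0], [[0, 0, 0], -0.162, 0], [[0, 0, 0], -0.162, 0], [[0, 0, 0], -0.162, 0], [[0, 0, 0], 0, 0]], "force": 60}}

```text
clock: 1.1
eef_pos: [278.4, -558.0, 400.5]
tcp_rot: [-3.138, -0.007, 1.632]
contact_force: [0.4, -0.5, 0.0]
opening: -0.001
```

Run:
```python
from h import *
m=camera_model("scene")
print("microscope base",onz(m,(275,108),0), "cup",onz(m,(235,165),0),"box",onz(m,(190,155),0))
s=sense();print(s["eef_pos"],s["tcp_rot"],s["opening"],s["contact_force"],s["clock"])
```

```text
microscope base [ 311.36450627 -663.93924073    0.        ] cup [ 611.12961179 -413.55915767    0.        ] box [ 709.38037067 -556.0360984     0.        ]
[ 278.40983348 -558.00732854  400.47867377] [-3.13844775 -0.00745116  1.63185044] -0.0005161482567989532 [ 0.38647182 -0.53613556  0.00976627] 1.1
```

Call:
{"name": "step_arm", "arguments": {"commands": [[[52, 21, 0], 0.036, 0], [[52, 21, 0], 0, 0], [[52, 21, 0], 0, 0], [[52, 21, 0], 0, 0], [[52, 21, 0], 0, 0], [[52, 21, 0], 0, 0], [[52, 21, 0], 0, 0], [[52, 21, 0], 0, 0], [[52, 21, 0], 0, 0], [[52, 21, 0], 0, 0], [[52, 21, 0], 0, 0], [[52, 21, 0], 0, 0], [[0, 0, 0], 0, 0]]}}

```text
clock: 2.72
eef_pos: [536.1, 85.6, 403.7]
tcp_rot: [3.141, -0.006, 1.534]
contact_force: [-1.1, 0.0, -0.4]
opening: 0.002
```

Call:
{"name": "step_arm", "arguments": {"commands": [[[-5, -24, 0], -0.06, 0], [[0, 0, 50], 0, 0], [[0, 0, 50], 0, 0], [[0, 0, 0], 0, 0]]}}

```text
clock: 3.22
eef_pos: [510.6, 80.6, 302.2]
tcp_rot: [3.14, -0.005, 1.584]
contact_force: [-0.4, -0.5, 1.2]
opening: 0.001
```

Run:
```python
from h import *
s=sense();print(s["eef_pos"],s["tcp_rot"],s["contact_force"],s["clock"])
w=camera_model("wrist");print(w["t"],w["R"].round(3))
i=grab_frame("side");j=grab_frame("wrist")
c=cv2.resize(i[90:260,215:405],None,fx=3,fy=3,interpolation=cv2.INTER_CUBIC)
cv2.imwrite("pics/c.png",c);cv2.imwrite("pics/w.png",j)
n=camera_model("side");
for L in(173,186): print(L,(proj(n,s["eef_pos"]-[0,0,L])-[215,90])*3)
```

```text
[510.60654268  80.57896256 302.23742793] [ 3.14026094 -0.00545182  1.58364751] [-0.40232079 -0.54743904  1.21168184] 3.225
[-511.14005055   64.95667302  299.2347791 ] [[ 1.     0.013  0.001]
 [ 0.013 -0.966  0.26 ]
 [ 0.005 -0.26  -0.966]]
173 [[249.35330532 346.29808093]]
186 [[249.95555078 360.84347836]]
```

View pics/c.png

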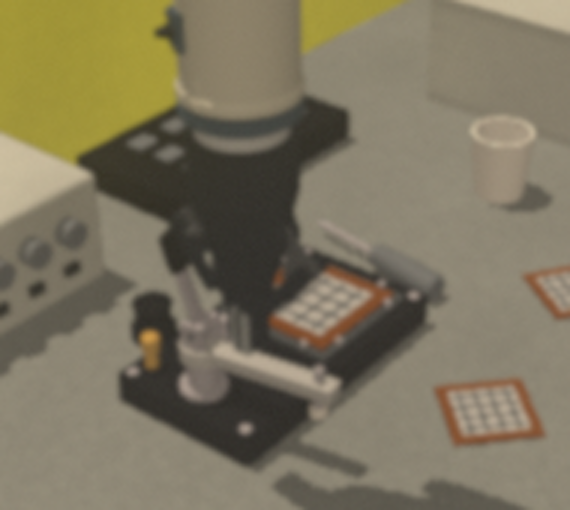

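View pics/w.png

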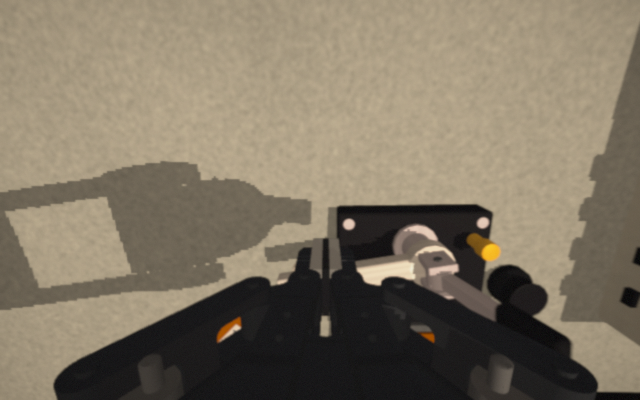

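Side: the gripper sits above the strap as calibrated, but its tips are lost against the black base. Wrist: tips near (325,245), with the strap at (385,268) beyond them, so the spot is clear. I'll descend beside the strap and check the tip height.

Call:
{"name": "step_arm", "arguments": {"commands": [[[0, 0, 35], 0, 0], [[0, 0, 33], 0, 0], [[0, 0, 0], 0, 0]]}}

```text
clock: 3.7
eef_pos: [517.3, 81.2, 243.8]
tcp_rot: [3.122, -0.008, 1.581]
contact_force: [0.1, -0.2, 0.1]
opening: 0.006
```

Run:
```python
from h import *
s=sense();print(s["eef_pos"],s["tcp_rot"],s["contact_force"],s["clock"])
n=camera_model("side");m=camera_model("scene")
i=grab_frame("side");k=grab_frame("scene")
f=lambda i,u,v:cv2.convertScaleAbs(cv2.resize(i[v:v+90,u:u+125],None,fx=6,fy=6,interpolation=cv2.INTER_CUBIC)[:300*2,:],alpha=2.2,beta=10)
a=f(i,245,165);b=f(k,250,165)
for L in(160,173,186):
    p=s["eef_pos"]-[0,0,L]
    for I,c,o in((a,n,(245,165)),(b,m,(250,165))):
        q=((proj(c,p)[0]-o)*6).astype(int);cv2.circle(I,tuple(int(t) for t in q),3,(0,255,0),-1)
cv2.imwrite("pics/d.png",cv2.resize(np.hstack([a,b]),(800,290)))
```

```text
[517.26277839  81.18959757 243.76111574] [ 3.12205732 -0.00794801  1.58090692] [ 0.06944461 -0.22204034  0.06156581] 3.7
```

View pics/d.png

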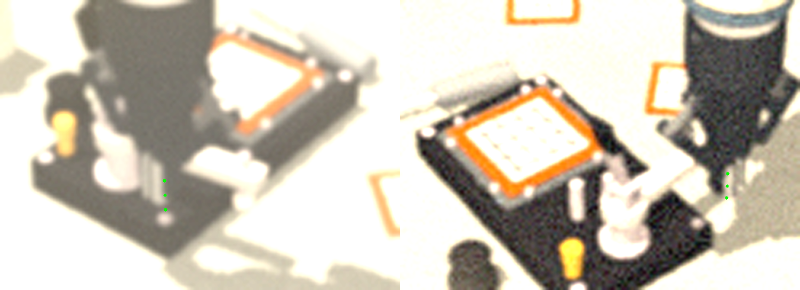

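Run:
```python
import numpy as np
P=np.array([595.5,47.4])
for a in range(186,284,6):
    t=np.radians(a);u=np.array([np.cos(t),np.sin(t)]);n=np.array([-u[1],u[0]])
    h=11*abs(n[1])+14.5*abs(n[0])
    print(a,(P+75*u-(9+h)*n).round(1))
```

```text
186 [518.7  60.9]
192 [517.4  54.1]
198 [516.8  47. ]
204 [516.8  39.7]
210 [517.7  32.2]
216 [519.3  24.7]
222 [521.8  17.2]
228 [525.1   9.8]
234 [529.4   2.7]
240 [534.6  -4. ]
246 [540.6 -10.2]
252 [547.4 -15.8]
258 [555.  -20.7]
264 [563.2 -24.6]
270 [572.  -27.6]
276 [578.9 -29.8]
282 [586.2 -31.3]
```

Call:
{"name": "step_arm", "arguments": {"commands": [[[-3, 0, 10], 0, 0], [[0, 0, 0], 0, 0]]}}

```text
clock: 4.05
eef_pos: [519.6, 78.4, 237.9]
tcp_rot: [3.114, -0.009, 1.581]
contact_force: [-0.1, -0.2, 0.1]
opening: -0.001
```

Call:
{"name": "step_arm", "arguments": {"commands": [[[-12, -4, 2], 0, 0], [[-12, -3, 2], 0, 0], [[-8, 0, 0], 0, 0], [[-8, 0, 0], 0, 0], [[-8, 0, 0], 0, 0], [[-8, 0, 0], 0, 0]]}}

```text
clock: 4.8
eef_pos: [513.5, 19.0, 234.0]
tcp_rot: [3.112, -0.01, 1.581]
contact_force: [0.7, 4.7, -0.3]
opening: -0.003
```

Call:
{"name": "step_arm", "arguments": {"commands": [[[-5, 4, 0], 0, 0], [[-7, 4, 0], 0, 0], [[-7, 4, 0], 0, 0], [[-7, 5, 0], 0, 0], [[-6, 6, 0], 0, 0], [[-6, 7, 0], 0, 0]]}}

```text
clock: 5.55
eef_pos: [544.6, -21.4, 233.8]
tcp_rot: [3.115, -0.01, 1.581]
contact_force: [-1.1, 2.4, 0.4]
opening: -0.001
```

Call:
{"name": "step_arm", "arguments": {"commands": [[[-3, 7, 0], 0, 0], [[-2, 7, 0], 0, 0], [[-1, 6, 0], 0, 0]]}}

```text
clock: 5.92
eef_pos: [565.8, -28.1, 233.9]
tcp_rot: [3.117, -0.01, 1.58]
contact_force: [-2.5, 2.2, 0.1]
opening: -0.001
```

Call:
{"name": "step_arm", "arguments": {"commands": [[[0, 3, 0], 0, 0], [[0, 3, 0], 0, 0]]}}

```text
clock: 6.18
eef_pos: [570.7, -28.3, 233.6]
tcp_rot: [3.122, -0.01, 1.581]
contact_force: [-16.0, -0.2, 12.2]
opening: -0.003
```

Force jumped to 16 N in −x where the stop was expected (tip x about 574), so the strap is at its stop. I'll back off, rise and check.

Call:
{"name": "step_arm", "arguments": {"commands": [[[0, -10, 0], 0, 0], [[0, -10, 0], 0, 0], [[0, 0, -50], 0, 0], [[0, 0, -50], 0, 0], [[-30, -20, -30], 0, 0], [[-30, -30, 0], 0, 0], [[0, 0, 0], 0, 0]]}}

```text
clock: 7.05
eef_pos: [496.1, -91.5, 366.7]
tcp_rot: [3.114, -0.007, 1.583]
contact_force: [0.2, 0.1, 0.7]
opening: -0.001
```

Run:
```python
from h import *
s=sense();print(s["eef_pos"],s["tcp_rot"],s["contact_force"],s["clock"])
i=grab_frame("side");k=grab_frame("scene")
cv2.imwrite("pics/side1.png",i);cv2.imwrite("pics/scene1.png",k)
f=lambda i,u,v:cv2.convertScaleAbs(cv2.resize(i[v:v+110,u:u+80],None,fx=5,fy=5,interpolation=cv2.INTER_CUBIC),alpha=1.3)
cv2.imwrite("pics/e.png",np.hstack([f(i,250,145),f(k,270,165)]))
```

```text
[496.06837942 -91.47087977 366.6679884 ] [ 3.1136556  -0.00691708  1.58286834] [0.15018652 0.06980177 0.69388793] 7.05
```

View pics/e.png

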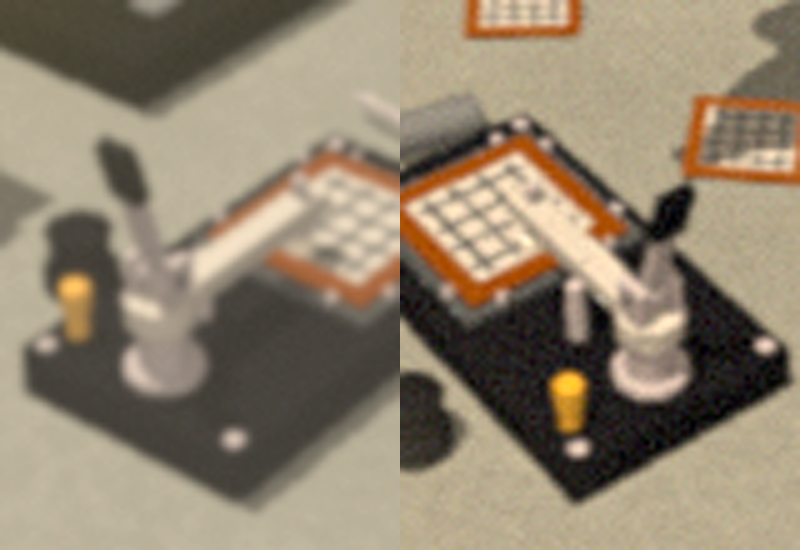

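Strap now runs over the mask: bolt at side (299,183), scene (535,193). Lever handle top at side (105,142), scene (687,190). I'll measure both.

Run:
```python
from h import *
m,n=camera_model("scene"),camera_model("side")
T=lambda a,b:tri(m,(270+a[0]/5-.4,165+a[1]/5-.4),n,(250+b[0]/5-.4,145+b[1]/5-.4))
p,e=T((135,193),(299,183));d=p[:2]-[595.5,47.4];print("bolt",p,e,"world ang",np.degrees(np.arctan2(d[1],d[0]))%360)
print("tip",T((285,190),(106,143)));print("handle base",T((268,232),(137,203)))
```

```text
bolt [597.31995829 -56.6532228   82.69844947] 4.414154598758055 world ang 271.00203813787493
tip (array([593.66401335,  75.07690316, 174.46939759]), np.float64(1.856153119588794))
handle base (array([592.50332475,  59.6524012 , 135.64616034]), np.float64(1.011764693680916))
```

Call:
{"name": "step_arm", "arguments": {"commands": [[[28, 24, 0], 0, 0], [[28, 24, 0], 0, 0], [[28, 24, 0], 0, 0], [[28, 22, 0], 0, 0], [[0, 0, 20], 0, 0], [[0, 0, 13], 0, 0], [[0, 0, 0], 0, 0]]}}

```text
clock: 8.02
eef_pos: [597.5, 32.1, 334.4]
tcp_rot: [3.11, -0.008, 1.588]
contact_force: [0.6, -0.5, 0.5]
opening: -0.002
```

Call:
{"name": "step_arm", "arguments": {"commands": [[[4, -8, 0], 0, 0], [[8, 0, 0], 0, 0], [[8, 0, 1], 0, 0], [[8, 0, 3], 0, 0]]}}

```text
clock: 8.52
eef_pos: [588.6, 60.6, 332.1]
tcp_rot: [3.107, -0.008, 1.586]
contact_force: [-0.6, -2.3, 0.8]
opening: -0.001
```

Call:
{"name": "step_arm", "arguments": {"commands": [[[7, 0, 3], 0, 0], [[8, 0, 5], 0, 0], [[8, 0, 6], 0, 0], [[6, 0, 7], 0, 0]]}}

```text
clock: 9.02
eef_pos: [588.6, 92.1, 310.3]
tcp_rot: [3.108, -0.008, 1.586]
contact_force: [-2.2, -1.1, 3.3]
opening: 0.0
```

Call:
{"name": "step_arm", "arguments": {"commands": [[[5, 0, 8], 0, 0], [[4, 0, 8], 0, 0], [[3, 0, 8], 0, 0], [[1, 0, 7], 0, 0]]}}

```text
clock: 9.52
eef_pos: [589.5, 107.3, 277.1]
tcp_rot: [3.108, -0.009, 1.586]
contact_force: [-1.3, 1.7, 3.8]
opening: -0.002
```

Call:
{"name": "step_arm", "arguments": {"commands": [[[0, -0.5, 4], 0, 0], [[0, -0.3, 3], 0, 0], [[0, -0.2, 3], 0, 0]]}}

```text
clock: 9.9
eef_pos: [589.5, 107.7, 266.7]
tcp_rot: [3.106, -0.01, 1.586]
contact_force: [-3.3, 1.9, 20.9]
opening: 0.003
```

Call:
{"name": "step_arm", "arguments": {"commands": [[[0, -0.1, 1.5], 0, 0]]}}

```text
clock: 10.02
eef_pos: [590.1, 107.8, 266.7]
tcp_rot: [3.104, -0.01, 1.586]
contact_force: [-4.5, 0.9, 22.6]
opening: -0.0
```

Bottomed out: 22 N with no further travel. I'll lift straight off, move clear and verify.

Call:
{"name": "step_arm", "arguments": {"commands": [[[0, 0.5, -10], 0, 0], [[0, 1, -40], 0, 0], [[0, 0, -50], 0, 0], [[0, -30, -30], 0, 0], [[0, -50, 0], 0, 0], [[0, -50, 0], 0, 0], [[0, -40, 0], 0, 0], [[0, 0, 0], 0, 0]]}}

```text
clock: 11.02
eef_pos: [412.4, 101.3, 394.6]
tcp_rot: [3.1, -0.007, 1.585]
contact_force: [0.7, 0.1, -0.3]
opening: -0.005
```

Run:
```python
from h import *
s=sense();print(s["eef_pos"],s["tcp_rot"],s["contact_force"],s["clock"])
i=grab_frame("side");k=grab_frame("scene")
cv2.imwrite("pics/side2.png",i);cv2.imwrite("pics/scene2.png",k)
f=lambda i,u,v:cv2.convertScaleAbs(cv2.resize(i[v:v+110,u:u+80],None,fx=5,fy=5,interpolation=cv2.INTER_CUBIC),alpha=1.6)
cv2.imwrite("pics/f.png",np.hstack([f(i,250,145),f(k,280,165)]))
```

```text
[412.43534427 101.34921282 394.61106659] [ 3.10041545 -0.00746707  1.58452984] [ 0.68741001  0.07133407 -0.32070411] 11.025
```

View pics/f.png

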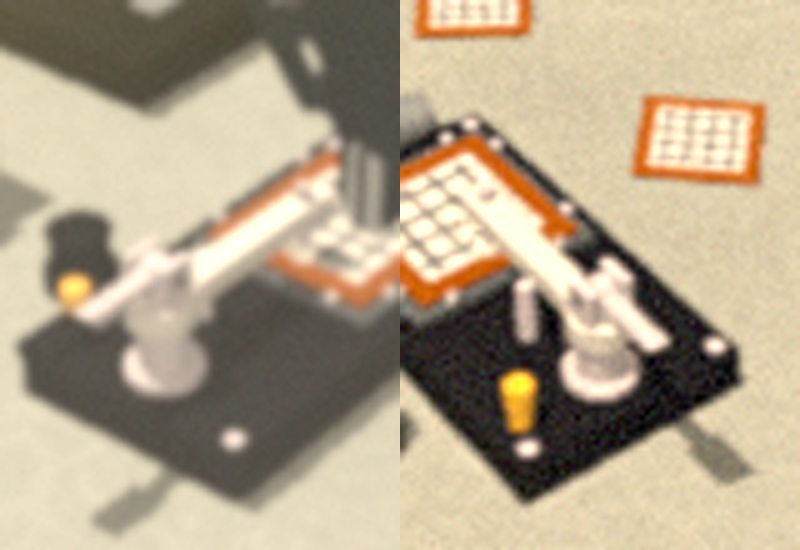

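Side: lever arm is down, its steel part ending near (88,314). Scene: lever end at (655,340), bolt at (487,194), about where it was. I'll check both numerically.

Run:
```python
from h import *
m,n=camera_model("scene"),camera_model("side")
T=lambda a,b:tri(m,(280+a[0]/5-.4,165+a[1]/5-.4),n,(250+b[0]/5-.4,145+b[1]/5-.4))
print("lever steel end",T((257,340),(88,314)))
p,e=T((87,194),(299,183));print("bolt",p,e)
for a in (0,.05,.15):
    X=np.array([594.4,47.4+51*np.cos(a),89+51*np.sin(a)])
    print(a,(proj(m,X)[0]-[280,165])*5,(proj(n,X)[0]-[250,145])*5)
a=cv2.cvtColor(cv2.imread("pics/scene1.png"),6);b=cv2.cvtColor(cv2.imread("pics/scene2.png"),6)
# strap tip patch shift
t=a[194:214,288:308]
r=cv2.matchTemplate(b[189:219,283:313],t,cv2.TM_CCOEFF_NORMED);_,v,_,l=cv2.minMaxLoc(r);print("strap end shift px",np.array(l)-5,v)
```

```text
lever steel end (array([594.34739555,  94.06713003,  91.92410042]), np.float64(1.8488971213871737))
bolt [596.81609294 -55.73633792  82.92669269] 5.277740380700305
0 [259.39794429 345.7331763 ] [ 78.58504802 323.34334394]
0.05 [259.35687963 341.92647717] [ 78.26874891 318.77042761]
0.15 [258.80531396 333.85998876] [ 78.23364403 309.23826912]
strap end shift px [0 0] 0.9802303314208984
```

Run:
```python
from h import *
L=lambda f:cv2.cvtColor(cv2.imread(f),6)
a,b=L("pics/scene1.png"),L("pics/scene2.png")
b=np.mean([b]+[cv2.cvtColor(grab_frame("scene"),6) for _ in range(4)],0).astype(np.float32);a=a.astype(np.float32)
d=cv2.GaussianBlur(b-a,(0,0),.8)
print("strap region diff\n",d[200:216:2,290:312:2].round(0).astype(int),"\nstatic mask ref std",d[205:215,275:290].std(), "strap std",d[198:212,292:308].std())
print(sense()["contact_force"],sense()["clock"])
```

```text
strap region diff
 [[ -1   0  -3   0  -1  -1  -1   1  -2  -1   0]
 [  2  -1   3  11   1  -6  -2   0   0  -1  -1]
 [ -4 -17   6  16   3   1  -1  -2   1  -1   1]
 [  2  -5 -11   1  -1   6   0  -3   0   1   1]
 [  2   8  -3 -10  -3   1   3   9  -1  -2   0]
 [  0   0   4  -2  -9   0  -1   6   3   5   2]
 [  0  -1 -18  -6  -6  -8  -3   0   5  11   5]
 [ -1  -1  -8   8  15   0  -9  -3  -1   0   3]] 
static mask ref std 0.73971677 strap std 5.0654106
[-0.57342405 -0.1440818  -0.35139555] 11.325
```

```bash
python3 -c "
from rig import *
print(sense()['qvel'].round(3));print(sign_off())"
```

```text
[ 0.001  0.003  0.006 -0.001  0.001  0.001]
the job is handed in; nothing more can be done
None
```

I pushed the strap with the shut fingers round to its stop, then pushed the cam lever over and down. After that I moved the robot clear and handed the job in at about 11.3 s.

- **Strap:** the force rose to 16 N at the expected stop position. The strap measured 271.0° in the world before I touched the lever, against about 271.4° expected at the stop.
- **Lever:** it bottomed at about 22 N with no more travel when commanded further. The fingertip was then about 94 mm above the table, the height expected for a level lever. The cameras put the end of the lever's steel part at about 92 mm, against 89 mm for a level lever's mid-line. They can't separate exactly level from a few hundredths of a radian raised.
- **Strap after pressing:** a picture match showed no whole-pixel shift of the strap. A finer comparison showed slight brightness changes at its edges, stronger than noise. I read these as the foot lowering, or the strap moving by up to about 0.5 mm (0.005 rad). I left it alone, because pushing again with the foot down could have dragged the mask.
- **Other things:** the bystanders I could see in the last close-ups looked unmoved. I didn't measure them, and the bottle, dish, box and beaker were outside those pictures. I never aimed a contact at the glass, and the forces showed no sign of one.
- **Robot:** it ended clear of everything, with the fingertips about 220 mm up and contact force near zero.

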